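# Draw the brine injector's plunger to its service mark and hold it

### The arm

A 6-joint arm with a two-finger parallel gripper is mounted at the origin on a cart in front of the work surface, level with it; the furniture and walls round the work are solid. World frame = base frame: x ahead of the robot, y to its left, z up, the work surface at z = 0. Lengths are in mm, angles in rad, forces in N, time in s.
With the tool pointing down it reaches from about 350 to 775 mm from the base axis. Payload 7.3 kg.
Tool frame: the origin (TCP) lies on the centre line of the jaws, within the pads' length; the fingertips stand 22 mm ahead of it and the grasp point (between the pads) lies 3 mm ahead of it; z points along the fingers, y is the direction in which the jaws open and shut (so a half turn about z gives the same grasp; the last joint's range is limited). The gripper opens to 92 mm and grips with 3 to 60 N. Pads are 19 mm wide; open, the fingers measure 130 mm over their backs; the gripper's body (75 mm by 190 mm) begins 47 mm behind the grasp point.
Start: joints at [-1.491, 0.342, 1.524, -0, 1.275, -0.146], TCP at [117.562, -511.689, 209.241] pointing down, gripper open.
Joint ranges: [-2.53, 2.53], [-0.77, 2.02], [0.04, 2.7], [-1, 4.14], [0.28, 2.66], [-3.11, 3.11]. Speed limits (rad/s): [2.57, 2.57, 3.14, 3.14, 3.14, 3.14].

### API

Orientations are given as [roll, pitch, yaw] about the fixed x, y, z axes, in that order (R = Rz(yaw) Ry(pitch) Rx(roll)).
In Python, from plant import get_obs, capture, close_job gives the robot as it stands.
- The arm moves only by the tool carry_out, never from a script. Its arguments are lists of equal length, an entry for each row: "xyz": the shift along the tool's x, y, z scaled (see below), a list of three; "dr": the turn, a rotation vector about the tool's x, y, z scaled (see below), a list of three. A call has 1 to 8 rows; each row shifts and turns the commanded pose from where the row before left it, along the tool's axes as they then stand; what a row does not reach is not made up. The controller multiplies each number of a shift by 0.06 m and each number of a turn by 8 degrees. A row lasts 1/8 s, in which the tool goes at most 62.5 mm and 10.7 degrees, less where a joint would pass 70% of its speed; a pose out of reach is approached as far as the arm can. A call with a number of a shift or a turn outside -1 to 1 is refused whole. A call with a gripper value outside its range is refused whole. "gripper" is the gripper's target within -1 to 1 (fully open at 1, half-way at 0, shut at -1), set as the call begins (left out, the last holds). The fingers move at their own pace and stop on an object; the grip force is fixed at half the most. Time passes only in rows, so rows that do not move let the fingers close. It gives the time, the measured TCP pose, the force and the opening at its end, in the units of the state.
- get_obs(): the state, without advancing time (a new reading comes with each control period).
- capture(name): name is "side" or "top"; returns a dict with "image" (400x640x3 uint8, blue, green, red), "fx", "fy", "cx", "cy" (pixels), "D" ([k1, k2, p1, p2, k3] as OpenCV has them; the pictures are not rectified), "pose" (4x4, takes a point from camera to world coordinates). Camera axes: x right, y up, looking along -z (the intrinsics and any distortion apply to the point x, -y, -z); pixel columns grow to the right and rows downward; lengths in mm; the calibration is good to about 2 mm. A picture is of the moment at which its call begins. There is no depth.
- close_job(): hands the job in, once; it reports no verdict.
The state is a dict: "time": time; "joint_positions": joint angles; "dq": joint speeds; "tau": joint torques, N m; "tool_pos": TCP position; "tcp_rot": TCP orientation; "contact_force": force on the tool from outside, world axes, zero at the start; "moment": the same for the moment, N m; "grip_width": finger opening in mm.
Only numpy, scipy, OpenCV 4.12 (cv2) and the standard library are available. Lean on these libraries where they do the work, as an engineer would, in place of code of your own. Each camera call takes 0.05 s, during which the arm holds its last target.

### The job

The brine injector stands leaning in its bench rest and its rod needs greasing. Swing the red catch off the plunger's collar, then take the plunger by its black crossbar and draw it straight out along the leaning barrel, without wrenching it sideways, until the whole green band on the rod shows above the barrel's cap while the red band stays hidden inside. Finish holding it there in the gripper (if let go it drops back), never letting the red band come out, and leave the two spice jars and the steel cup where they stand.

Things in the scene. Friction and masses are not known exactly. Their poses are not given: they have to be found in the camera images.
- stand: Fixed bench rest: steel base plate 160 x 120 x 10 mm with a white cradle that carries the injector. Origin: centre of the plate's underside, on the work surface; z up. The injector leans towards the plate's -x side.
- injector: Steel barrel of the brine injector, cap 50 mm in diameter, fixed in the rest, leaning 15 degrees from vertical. Origin: centre of the cap's top face, 145 mm above the work surface. z: axis of the bore, pointing out (up, leaning to its own -x side); y is level. Bore 15.2 mm wide, 112 mm deep. On its -y side a lug carries the red catch.
- plunger: Loose plunger, 0.2 to 0.42 kg: steel rod 14 mm thick reaching 105 mm into the bore, steel collar 36 mm wide, 6 mm thick, resting on the cap, 12 mm neck, round black crossbar 18 mm thick, 64 mm long. Origin: on the rod's axis at the collar's underside, so at the injector's origin when fully in. z: along the rod, outwards; crossbar along y, 70 mm up z. Gravity pulls it back in.
- handle (a point): Centre of the plunger's black crossbar, on the rod's axis.
- catch (a joint): Angle of the red catch (rad). 0: its blade lies over the collar and blocks the plunger. It grows as the catch swings clear, anticlockwise seen from above the cap, up to 1.4; from about 0.45 the blade is clear of the collar. It turns in the plane of the cap and stays where it is left (friction about 1 N at the knob).
- catch_knob (a point): Top of the upright red knob (12 mm thick, 34 mm tall, parallel to the bore axis) on the catch's tail. It circles at radius 45 mm about the hinge at (0, -34 mm) in the injector's x, y. At catch angle 0 it stands at (0, -79 mm), top 46 mm above the cap; pushing it to the injector's +x opens the catch. The catch's plates reach 11.5 mm above the cap.
- spice_a: Bystander: spice jar with yellow lid, 44 mm in diameter, 100 mm tall. Origin: centre of the underside.
- spice_b: Bystander: spice jar with black lid, 44 mm in diameter, 106 mm tall. Origin: centre of the underside.
- steel_cup: Bystander: plain steel cup, 81 mm in diameter, 99 mm tall. Origin: centre of the underside.
- green_band (a point): Lower edge of the green band (10 mm wide) on the plunger's rod, on the rod's axis, 40 mm below the collar's underside: the band is wholly out when the plunger is drawn 40 mm. Hidden in the bore at the start.
- red_band (a point): Upper edge of the red band (10 mm wide) on the plunger's rod, on the rod's axis, 60 mm below the collar's underside: it begins to show when the plunger is drawn 60 mm.
Mind the look-alikes: they are no part of the job. There is more than one size of the stand; the one meant has the size given above.

How it is judged:
By the outcome, as a careful person would: the job done as asked, in the order asked, and still so for the second after the job is handed in, while the arm keeps its last pose, push and grip.
It also fails if it takes over 42 s, if anything falls off the work surface, if the arm or the gripper's body presses on something with over 40 N, if the wrist force passes 120 N, or if a joint passes its speed limit or range.

## Working session

There is one attempt and no reset: what is moved stays moved. The work goes in short steps, Python scripts to look and compute and a tool call to move; the robot and the scene stay as the last step left them, time stands still between calls to the robot, and variables do not carry over. Pictures are saved under pics/ and viewed, and the job is handed in when it is done.

Besides the shell and the picture viewer there is one more tool, called after ">>>" in YAML: its name, and indented under it one key for each argument. carry_out: Moves the arm, as the interface text tells. Shifts and turns lie within -1 to 1; 1 stands for 0.06 m of shift or 8 degrees of turn. Its arguments: {"type":"object","properties":{"xyz":{"type":"array"},"dr":{"type":"array"},"gripper":{"type":"number"}},"required":["xyz","dr"]}

```bash
mkdir -p pics; ls
python3 - <<'E'
from plant import get_obs,capture
import cv2,pickle
o=get_obs();print({k:o[k] for k in('time','tool_pos','tcp_rot','contact_force','grip_width')})
for n in('side','top'):
    c=capture(n);cv2.imwrite(f'pics/{n}0.png',c['image']);pickle.dump(c,open(f'{n}0.pkl','wb'))
    print(n,c['fx'],c['fy'],c['cx'],c['cy'],c['D'],c['pose'])
E
```

```text
pics
{'time': 0.0, 'tool_pos': array([ 117.53653926, -511.23403641,  208.56109541]), 'tcp_rot': array([-3.14010774e+00, -2.52051045e-04,  2.25815808e-01]), 'contact_force': array([-0.38710655,  0.31195795,  0.11616852]), 'grip_width': 91.74442272000975}
side 505.28151683261615 505.28151683261615 324.93731661408856 192.4147736279461 [-0.16393116  0.          0.          0.          0.        ] [[-9.97348757e-01 -4.87913346e-02  5.39894681e-02  6.12973085e+02]
 [ 6.93371713e-02 -4.11984310e-01  9.08549000e-01  1.06864107e+03]
 [-2.20865045e-02  9.09883693e-01  4.14275092e-01  6.71643005e+02]
 [ 0.00000000e+00  0.00000000e+00  0.00000000e+00  1.00000000e+00]]
top 382.4531310179888 382.4531310179888 321.971764901906 204.62608696208082 [-0.05277528  0.          0.          0.          0.        ] [[-1.72173837e-02  9.98319555e-01 -5.53319835e-02  4.71826354e+02]
 [-9.99448264e-01 -1.56120023e-02  2.93160827e-02 -3.09021810e+01]
 [ 2.84029756e-02  5.58062011e-02  9.98037544e-01  1.04979861e+03]
 [ 0.00000000e+00  0.00000000e+00  0.00000000e+00  1.00000000e+00]]
```

View pics/side0.png

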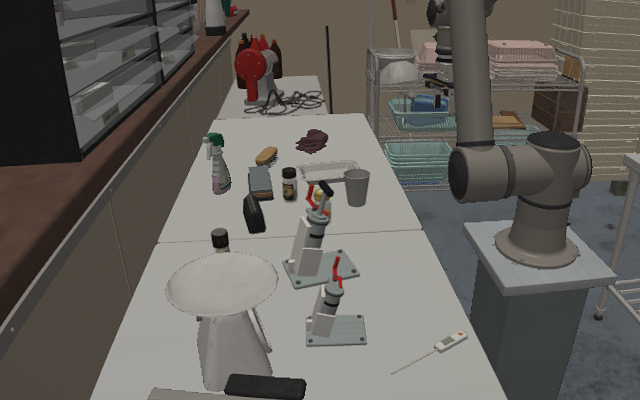

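View pics/top0.png

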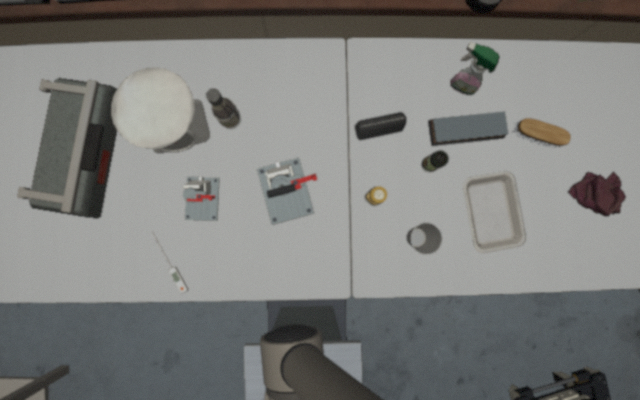

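Run:
```python
import cv2
t=cv2.imread('pics/top0.png');s=cv2.imread('pics/side0.png')
cv2.imwrite('pics/tc.png',cv2.resize(t[140:240,165:335],None,fx=4.6,fy=4.6,interpolation=cv2.INTER_CUBIC))
cv2.imwrite('pics/sc.png',cv2.resize(s[165:355,260:390],None,fx=3.1,fy=3.1,interpolation=cv2.INTER_CUBIC))
cv2.imwrite('pics/sc2.png',cv2.resize(s[170:290,275:365],None,fx=5,fy=5,interpolation=cv2.INTER_CUBIC))
```

```text
(no output)
```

View pics/tc.png

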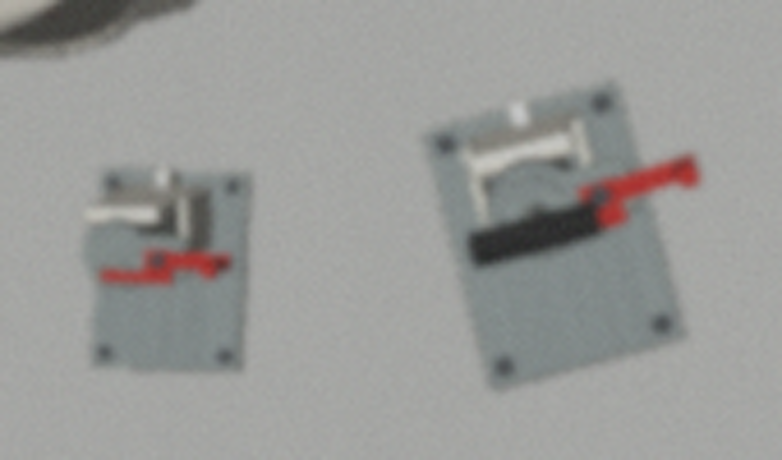

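View pics/sc2.png

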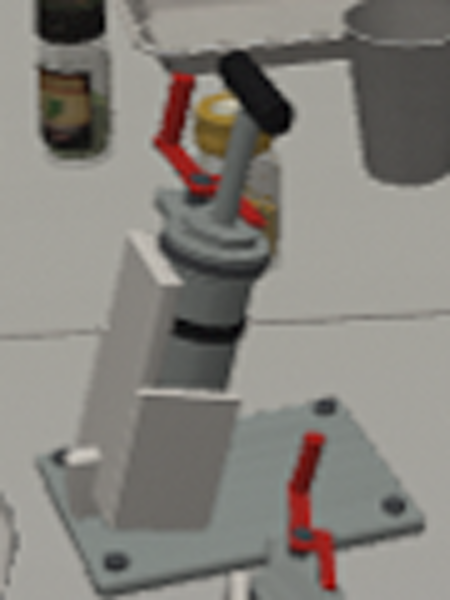

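```bash
cat > h.py <<'E'
import numpy as np,cv2,pickle
def ray(c,px):
    K=np.array([[c['fx'],0,c['cx']],[0,c['fy'],c['cy']],[0,0,1]])
    p=cv2.undistortPoints(np.array([[px]],float),K,np.array(c['D'],float))[0,0]
    d=np.array([p[0],-p[1],-1.]);P=np.array(c['pose']);d=P[:3,:3]@d
    return P[:3,3],d/np.linalg.norm(d)
def plane(c,px,z):
    o,d=ray(c,px);return o+d*(z-o[2])/d[2]
def tri(c1,p1,c2,p2):
    o1,d1=ray(c1,p1);o2,d2=ray(c2,p2)
    A=np.stack([d1,-d2],1);s=np.linalg.lstsq(A,o2-o1,rcond=None)[0]
    a=o1+s[0]*d1;b=o2+s[1]*d2
    return (a+b)/2,np.linalg.norm(a-b)
def proj(c,X):
    P=np.linalg.inv(np.array(c['pose']));q=P[:3,:3]@np.array(X,float)+P[:3,3]
    K=np.array([[c['fx'],0,c['cx']],[0,c['fy'],c['cy']],[0,0,1]])
    return cv2.projectPoints(np.array([[q[0],-q[1],-q[2]]]),np.zeros(3),np.zeros(3),K,np.array(c['D'],float))[0].ravel()
def load(n):return pickle.load(open(n+'.pkl','rb'))
E
python3 - <<'E'
from h import *
t=load('top0');s=load('side0')
def T(x,y):return(165+(x+.5)/4.6-.5,140+(y+.5)/4.6-.5)
def S(x,y):return(275+(x+.5)/5-.5,170+(y+.5)/5-.5)
# plate corners
ct=[plane(t,T(*p),10) for p in[(425,135),(613,85),(688,335),(497,388)]]
cs=[plane(s,S(*p),10) for p in[(37,460),(335,397),(424,523),(105,588)]]
for n,c in(('top',ct),('side',cs)):
    print(n,np.round(c,1).tolist(),'ctr',np.mean(c,0).round(1),'len',[round(np.linalg.norm(c[i]-c[(i+1)%4]),1) for i in range(4)])
    for a,b in((3,0),(2,1)):
        d=c[b]-c[a];print(' yaw',np.degrees(np.arctan2(d[1],d[0])))
    for a,b in((1,0),(2,3)):
        d=c[b]-c[a];print(' yaw(y)',np.degrees(np.arctan2(-d[0],d[1])))
print('handle',tri(t,T(540,232),s,S(257,92)))
print('knob',tri(t,T(686,168),s,S(183,80)))
# masks
for n,c in(('top',t),('side',s)):
    im=c['image'];hsv=cv2.cvtColor(im,cv2.COLOR_BGR2HSV)
    m=((im.max(2)<60)).astype(np.uint8)
    r=(170,140,335,240) if n=='top' else(275,170,365,230)
    sub=m[r[1]:r[3],r[0]:r[2]]
    k,l,st,ce=cv2.connectedComponentsWithStats(sub)
    for i in range(1,k):
        if st[i,4]>30:
            ys,xs=np.where(l==i);rect=cv2.minAreaRect(np.stack([xs,ys],1).astype(np.float32))
            print(n,'dark',st[i,4],ce[i]+[r[0],r[1]],rect)
E
```

```text
top [[629.8, 114.3, 10.0], [658.2, 2.4, 10.0], [508.5, -39.9, 10.0], [479.1, 73.1, 10.0]] ctr [568.9  37.5  10. ] len [np.float64(115.5), np.float64(155.6), np.float64(116.7), np.float64(156.2)]
 yaw 15.300772665419505
 yaw 15.776833783058084
 yaw(y) 14.261664938643415
 yaw(y) 14.595751000570484
side [[659.5, 12.7, 10.0], [508.7, -31.7, 10.0], [478.7, 86.7, 10.0], [628.3, 124.1, 10.0]] ctr [568.8  47.9  10. ] len [np.float64(157.2), np.float64(122.2), np.float64(154.2), np.float64(115.7)]
 yaw -74.30033209481252
 yaw -75.76725091089044
 yaw(y) -73.58278932773604
 yaw(y) -75.96578247782966
handle (array([550.31102057,  31.98105657, 209.93452094]), np.float64(3.1600254056243102))
knob (array([582.19098863, -38.45465264, 186.91964411]), np.float64(5.0271963009590745))
top dark 156 [280.91025641 190.51282051] ((110.70589447021484, 50.32352828979492), (6.305926322937012, 26.436382293701172), 75.96376037597656)
side dark 108 [288.81481481 173.68518519] ((14.0, 4.0), (8.0, 12.0), 90.0)
side dark 131 [325.54198473 188.13740458] ((50.69230651855469, 18.038463592529297), (19.137157440185547, 7.211102485656738), 56.3099365234375)
side dark 45 [289.08888889 197.11111111] ((13.5, 27.0), (6.0, 9.0), 90.0)
side dark 44 [318.5 223. ] ((42.80693054199219, 52.43069839477539), (20.199254989624023, 4.875682353973389), 5.710593223571777)
```

>>> carry_out:
  xyz:
    - [0,0,-0.2]
    - [0,0,-0.2]
    - [0,0,-0.2]
    - [0,0,-0.2]
    - [0,0,-0.2]
    - [0,0,-0.2]
    - [0,0,-0.2]
    - [0,0,0]
  dr:
    - [0,0,-1]
    - [0,0,-1]
    - [0,0,-1]
    - [0,0,-1]
    - [0,0,-1]
    - [0,0,-1]
    - [0,0,-1]
    - [0,0,-1]
  gripper: -1

```text
time: 1.1
tool_pos: [117.6, -511.9, 293.8]
tcp_rot: [3.141, 0.001, 1.347]
contact_force: [-0.6, 0.5, 0.2]
grip_width: 16.2
```

>>> carry_out:
  xyz:
    - [0,0,0]
    - [0,0,0]
    - [0,0,0]
    - [0,0,0]
    - [0,0,0]
    - [0,0,0]
  dr:
    - [0,0,-1]
    - [0,0,-1]
    - [0,0,-1]
    - [0,0,-0.5]
    - [-1,0,0]
    - [-0.87,0,0]

```text
time: 1.85
tool_pos: [118.0, -511.6, 293.3]
tcp_rot: [2.876, 0.001, 1.833]
contact_force: [-0.1, 0.1, -0.3]
grip_width: 0.5
```

```bash
cat > st.py <<'E'
from h import *
from plant import get_obs,capture
from scipy.spatial.transform import Rotation as Ro
import sys,json
cfg=json.load(open('cfg.json'))
yaw=np.radians(cfg['yaw']);H=np.array(cfg['handle'])
RI=(Ro.from_euler('z',yaw)*Ro.from_euler('y',np.radians(-15))).as_matrix() # inj frame
C=H-70*RI[:,2]
RT=np.stack([RI[:,1],RI[:,0],-RI[:,2]],1)
def stat(target=None):
    o=get_obs();p=o['tool_pos'];R=Ro.from_euler('xyz',o['tcp_rot']).as_matrix()
    print('t',round(o['time'],2),'tcp',p.round(1),'inj',(RI.T@(p-C)).round(1),'F',np.round(o['contact_force'],1),'Finj',(RI.T@o['contact_force']).round(1),'w',round(o['grip_width'],1),'q',np.round(o['joint_positions'],2))
    print('rot needed (rows of 8deg)',(Ro.from_matrix(R.T@RT).as_rotvec(degrees=True)/8).round(3))
    if target is not None: print('shift needed (units)',(R.T@(C+RI@np.array(target)-p)/60).round(3))
if __name__=='__main__':
    stat([float(a) for a in sys.argv[1:4]] if len(sys.argv)>3 else None)
E
python3 - <<'E'
from h import *
import json
t=load('top0')
p=plane(t,(281.4,190.0),212.6);print(p)
E
```

```text
[551.75144696  32.94660425 212.6       ]
```

```bash
echo '{"yaw":15.0,"handle":[550.5,32.5,212.6]}'>cfg.json; python3 st.py -65 -79 110; python3 -c "
from st import *
print(C)
t=load('top0');s=load('side0')
for n,X in (('capO',[0,0,0]),('knob',[0,-79,46]),('knobbase',[0,-79,11]),('bar+',[0,32,70]),('bar-',[0,-32,70]),('collar',[0,0,6]),('hinge',[0,-34,11])):
  w=C+RI@np.array(X);print(n,w.round(0),proj(t,w).round(1),proj(s,w).round(1))
"
```

```text
t 1.85 tcp [ 118.  -511.6  293.3] inj [-518.6 -413.6  292.5] F [-0.1  0.1 -0.3] Finj [-0.1  0.2 -0.2] w 0.5 q [-1.65  0.32  1.36  0.25  1.55 -1.93]
rot needed (rows of 8deg) [0.024 0.004 0.001]
shift needed (units) [5.577 7.551 3.064]
[568.          37.18911087 144.98519216]
capO [568.  37. 145.] [281.7 185.9] [318.4 215.1]
knob [577. -42. 189.] [315.4 179.4] [312.2 183.8]
knobbase [586. -40. 156.] [314.1 177.4] [309.1 197.2]
bar+ [542.  63. 213.] [267.5 194.5] [330.  192.5]
bar- [559.   2. 213.] [295.7 186.6] [320.7 181.7]
collar [566.  37. 151.] [281.7 186.3] [319.  212.8]
hinge [574.   4. 156.] [295.7 182.6] [314.9 204.7]
```

>>> carry_out:
  xyz:
    - [0.5,0.68,0.28]
    - [0.5,0.68,0.28]
    - [0.5,0.68,0.28]
    - [0.5,0.68,0.28]
    - [0.5,0.68,0.28]
    - [0.5,0.68,0.28]
    - [0.5,0.68,0.28]
    - [0.5,0.68,0.28]
  dr:
    - [0,0,0]
    - [0,0,0]
    - [0,0,0]
    - [0,0,0]
    - [0,0,0]
    - [0,0,0]
    - [0,0,0]
    - [0,0,0]

```text
time: 2.85
tool_pos: [394.6, -188.1, 247.4]
tcp_rot: [2.88, 0.0, 1.831]
contact_force: [-0.2, -0.4, 0.8]
grip_width: 0.1
```

```bash
python3 st.py -65 -79 110
```

```text
t 2.85 tcp [ 394.6 -188.1  247.4] inj [-191.6 -172.7  157.3] F [-0.2 -0.4  0.8] Finj [-0.1 -0.3  0.8] w 0.1 q [-0.8   0.04  1.84  0.25  1.15 -1.15]
rot needed (rows of 8deg) [-0.005  0.004 -0.009]
shift needed (units) [1.565 2.108 0.787]
```

>>> carry_out:
  xyz:
    - [0.52,0.7,0.26]
    - [0.52,0.7,0.26]
    - [0.52,0.7,0.27]
    - [0,0,0.5]
    - [0,0,0]
  dr:
    - [0,0,0]
    - [0,0,0]
    - [0,0,0]
    - [0,0,0]
    - [0,0,0]

```text
time: 3.48
tool_pos: [505.5, -61.3, 203.2]
tcp_rot: [2.885, -0.003, 1.833]
contact_force: [-0.2, -1.0, 0.5]
grip_width: 0.2
```

```bash
python3 st.py -65 -79 42; python3 -c "
from st import *
import pickle
for n in('side','top'):
    c=capture(n);pickle.dump(c,open(n+'1.pkl','wb'))
    r=(265,130,385,240) if n=='side' else (245,130,365,240)
    cv2.imwrite('pics/'+n+'1.png',cv2.resize(c['image'][r[1]:r[3],r[0]:r[2]],None,fx=5,fy=5,interpolation=cv2.INTER_CUBIC))
"
```

```text
t 3.48 tcp [505.5 -61.3 203.2] inj [-67.9 -79.   78.4] F [-0.2 -1.   0.5] Finj [-0.4 -0.9  0.6] w 0.2 q [-0.37  0.19  1.79  0.19  0.97 -0.73]
rot needed (rows of 8deg) [-0.037 -0.022 -0.   ]
shift needed (units) [-0.002  0.052  0.607]
```

View pics/side1.png

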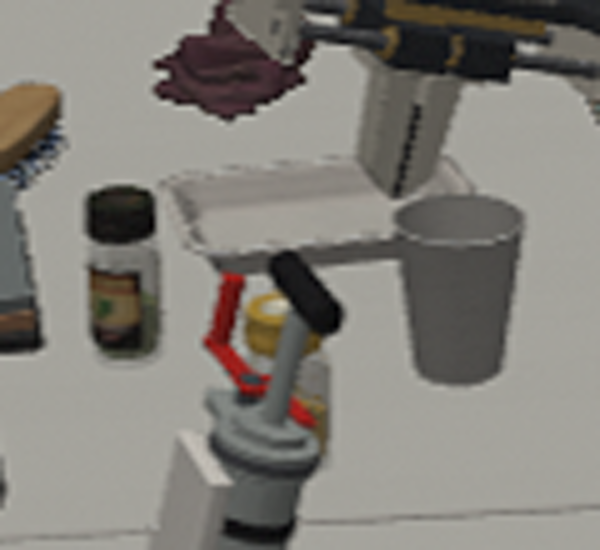

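View pics/top1.png

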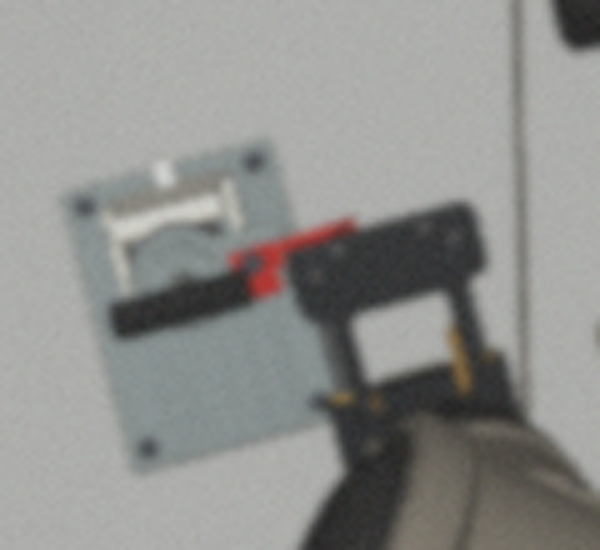

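```bash
python3 -c "
from st import *
s=load('side1')
o=get_obs();p=o['tool_pos'];R=Ro.from_euler('xyz',o['tcp_rot']).as_matrix()
for dx,dy in ((0,0),(9.5,19),(9.5,-19),(-9.5,-19),(-9.5,19),(9.5,9),(9.5,-9)):
  w=p+R@np.array([dx,dy,22]);q=proj(s,w);print(dx,dy,q.round(1),((q-[265,130])*5).round(0))
"
```

```text
0 0 [338.5 181.3] [368. 256.]
9.5 19 [332.7 182. ] [339. 260.]
9.5 -19 [347.  183.5] [410. 267.]
-9.5 -19 [344.2 180.6] [396. 253.]
-9.5 19 [330.1 179.1] [326. 246.]
9.5 9 [336.5 182.4] [358. 262.]
9.5 -9 [343.2 183.1] [391. 265.]
```

```bash
python3 -c "
from st import *
import pickle
stat()
for n in('side',):
    c=capture(n);pickle.dump(c,open(n+'2.pkl','wb'))
    r=(265,80,425,220)
    cv2.imwrite('pics/'+n+'2.png',cv2.resize(c['image'][r[1]:r[3],r[0]:r[2]],None,fx=4.2,fy=4.2,interpolation=cv2.INTER_CUBIC))
stat()
o=get_obs();p=o['tool_pos'];R=Ro.from_euler('xyz',o['tcp_rot']).as_matrix()
t=load('top1')
for z in (22,0,-44,-60,-100):
  w=p+R@np.array([0,0,z]);q=proj(t,w);print(z,'side',((proj(c,w)-[265,80])*4.2).round(0),'top',((q-[245,130])*5).round(0))
"
```

```text
t 3.58 tcp [506.4 -62.9 205.6] inj [-66.8 -80.8  80.7] F [0.2 0.2 0.7] Finj [0.4 0.1 0.6] w 0.7 q [-0.38  0.18  1.79  0.19  0.97 -0.73]
rot needed (rows of 8deg) [-0.009  0.002 -0.011]
t 3.62 tcp [506.7 -63.3 206.2] inj [-66.5 -81.2  81.2] F [-0.6  0.   0.8] Finj [-0.4  0.2  0.9] w 0.5 q [-0.38  0.18  1.79  0.19  0.97 -0.73]
rot needed (rows of 8deg) [-0.001  0.008 -0.014]
22 side [308. 424.] top [397. 390.]
0 side [317. 389.] top [403. 400.]
-44 side [335. 318.] top [414. 422.]
-60 side [342. 291.] top [418. 430.]
-100 side [358. 224.] top [430. 453.]
```

View pics/side2.png

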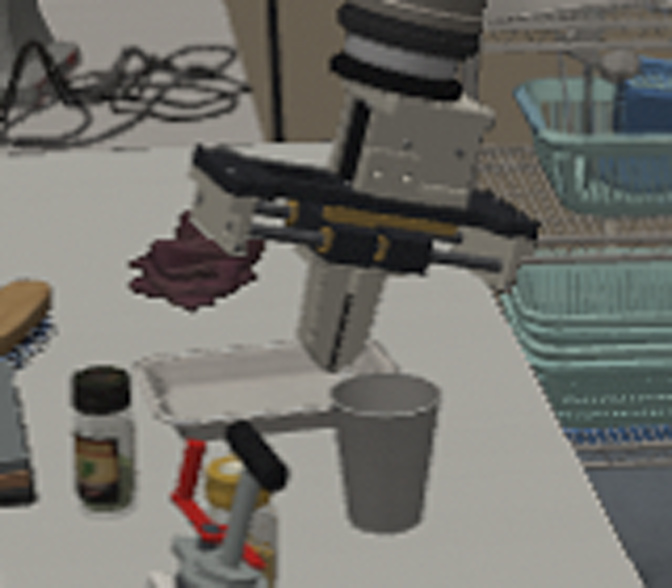

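```bash
python3 -c "
from st import *
c=load('side2');t=load('top1')
o=get_obs();p=o['tool_pos'];R=Ro.from_euler('xyz',o['tcp_rot']).as_matrix()
for a,b in (((290,255),(203,170)),((290,255),(195,150)),((465,205),(195,150))):
  X,e=tri(t,(245+a[0]/5,130+a[1]/5),c,(265+b[0]/4.2,80+b[1]/4.2));print(X.round(0),e.round(1),'tool frame',(R.T@(X-p)).round(0))
print(p)
"
```

```text
[562. -18. 352.] 16.0 tool frame [  29.  101. -124.]
[564. -18. 363.] 21.2 tool frame [  29.  105. -134.]
[572. -82. 346.] 0.8 tool frame [ -35.   93. -120.]
[506.71320294 -63.3212172  206.19261134]
```

```bash
python3 -c "
from st import *
c=load('side0');t=load('top0')
print(proj(c,[0,0,0]),proj(t,[0,0,0]))
# cup bottom centre in side ~ (357,205); top rim centre (357,173)
for px,z in (((357,173),99),((356,203),0),((289,170),106),((289,198),0)): print(px,plane(c,px,z).round(0))
for px,z in (((418,237),99),((430,240),0),((432,162),106),((438,157),106)): print(px,plane(t,px,z).round(0))
"
```

```text
[535.44872419 246.15773505] [302.5542769  400.39339298]
(357, 173) [ 434. -315.   99.]
(356, 203) [ 436. -315.    0.]
(289, 170) [ 636. -347.  106.]
(289, 198) [ 641. -375.    0.]
(418, 237) [ 440. -298.   99.]
(430, 240) [ 427. -360.    0.]
(432, 162) [ 627. -338.  106.]
(438, 157) [ 640. -354.  106.]
```

```bash
python3 -c "
from st import *
c=load('side2')
o=get_obs();p=o['tool_pos'];R=Ro.from_euler('xyz',o['tcp_rot']).as_matrix()
def onplane(px,xt):
  a,d=ray(c,px);n=R[:,0];s=((p+R[:,0]*xt-a)@n)/(d@n);return R.T@(a+s*d-p)
for nm,b in (('tip',(332,368)),('tip L',(300,340)),('fingertop',(345,265)),('plate R bottom',(420,272)),('L end top',(197,147)),('R end top',(535,225)),('R end bottom',(510,290)),('L end bot',(240,250)),('flange ring ctr',(400,75))):
  f=(265+b[0]/4.2,80+b[1]/4.2)
  print(nm,[onplane(f,x).round(0).tolist() for x in (10,-10,35)])
# knob and bar in inj
for nm,b,y in (('knob top',(197,442),-79),('bar ctr',(257,455),0)):
  f=(265+b[0]/4.2,80+b[1]/4.2);a,d=ray(c,f);n=RI[:,1];s=((C+n*y-a)@n)/(d@n);print(nm,(RI.T@(a+s*d-C)).round(1))
"
```

```text
tip [[10.0, -1.0, -17.0], [-10.0, -11.0, -11.0], [35.0, 11.0, -25.0]]
tip L [[10.0, 22.0, -31.0], [-10.0, 13.0, -25.0], [35.0, 34.0, -39.0]]
fingertop [[10.0, 7.0, -78.0], [-10.0, -3.0, -73.0], [35.0, 18.0, -84.0]]
plate R bottom [[10.0, -40.0, -80.0], [-10.0, -51.0, -75.0], [35.0, -28.0, -86.0]]
L end top [[10.0, 108.0, -131.0], [-10.0, 101.0, -127.0], [35.0, 118.0, -137.0]]
R end top [[10.0, -105.0, -117.0], [-10.0, -116.0, -113.0], [35.0, -91.0, -123.0]]
R end bottom [[10.0, -100.0, -77.0], [-10.0, -112.0, -72.0], [35.0, -86.0, -83.0]]
L end bot [[10.0, 71.0, -78.0], [-10.0, 63.0, -73.0], [35.0, 81.0, -85.0]]
flange ring ctr [[10.0, 2.0, -189.0], [-10.0, -7.0, -186.0], [35.0, 14.0, -193.0]]
knob top [ -0.  -79.   42.3]
bar ctr [-3.2  0.  67. ]
```

>>> carry_out:
  xyz:
    - [0,0,0.32]
    - [0,0,0.32]
    - [0,0,0]
    - [0,0,0]
  dr:
    - [0,0,0]
    - [0,0,0]
    - [0,0,0]
    - [0,0,0]

```text
time: 4.12
tool_pos: [516.6, -60.8, 169.6]
tcp_rot: [2.879, 0.001, 1.831]
contact_force: [-0.8, 0.8, -0.0]
grip_width: 0.6
```

```bash
cat > cap.py <<'E'
from st import *
import sys
def go(n,tag,r,f):
    c=capture(n);pickle.dump(c,open(n+tag+'.pkl','wb'))
    cv2.imwrite(f'pics/{n}{tag}.png',cv2.resize(c['image'][r[1]:r[3],r[0]:r[2]],None,fx=f,fy=f,interpolation=cv2.INTER_CUBIC))
go('side',sys.argv[1],(265,80,425,220),4.2)
if len(sys.argv)>2: go('top',sys.argv[1],(245,130,365,240),5)
stat()
E
python3 cap.py 3
```

```text
t 4.17 tcp [516.7 -60.7 169.6] inj [-66.  -81.3  43.2] F [ 0.4 -0.2 -0.1] Finj [ 0.3 -0.3 -0.2] w 0.4 q [-0.36  0.24  1.82  0.2   0.87 -0.74]
rot needed (rows of 8deg) [ 0.007  0.012 -0.011]
```

View pics/side3.png

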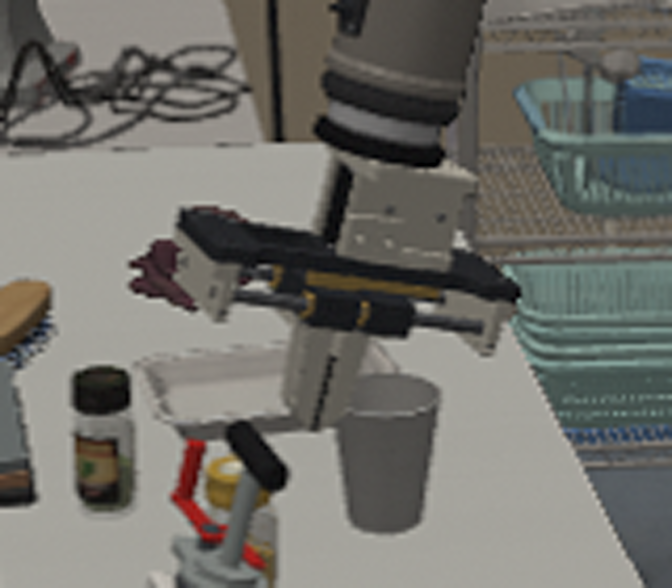

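>>> carry_out:
  xyz:
    - [0.03,0.2,0]
    - [0,0.2,0]
    - [0,0.15,0]
    - [0,0.15,0]
    - [0,0,0]
  dr:
    - [0,0,0]
    - [0,0,0]
    - [0,0,0]
    - [0,0,0]
    - [0,0,0]

```text
time: 4.8
tool_pos: [555.6, -47.6, 179.1]
tcp_rot: [2.88, 0.0, 1.832]
contact_force: [-0.0, 0.2, -0.2]
grip_width: 0.3
```

```bash
python3 cap.py 4 t
```

```text
t 4.9 tcp [554.8 -47.7 178.8] inj [-24.8 -78.6  41.7] F [ 0.1  1.2 -0.5] Finj [ 0.3  1.1 -0.6] w 0.3 q [-0.31  0.29  1.72  0.18  0.92 -0.66]
rot needed (rows of 8deg) [-0.009 -0.    -0.006]
```

View pics/side4.png

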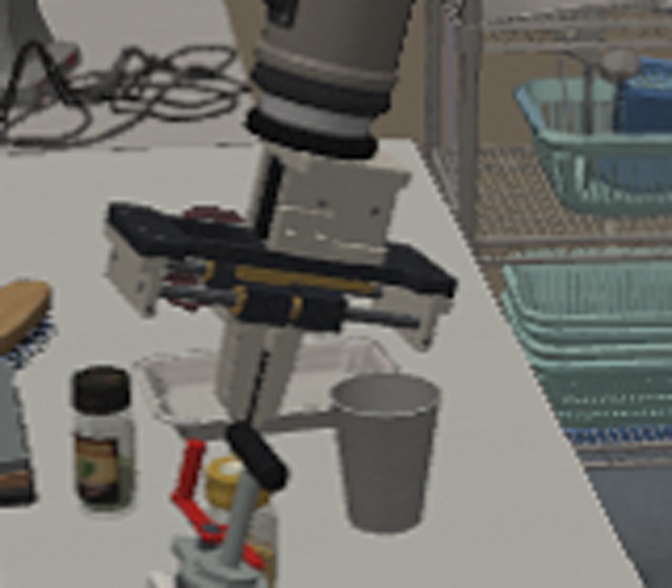

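>>> carry_out:
  xyz:
    - [0,-0.4,0]
    - [0,-0.2,0.2]
    - [0,0,0.3]
    - [0,0,0.15]
    - [0,0,0]
    - [0,0,0]
  dr:
    - [0,0,0]
    - [0,0,0]
    - [0,0,0]
    - [0,0,0]
    - [0,0,0]
    - [0,0,0]

```text
time: 5.65
tool_pos: [531.4, -54.3, 132.6]
tcp_rot: [2.88, 0.0, 1.832]
contact_force: [-0.2, -0.8, 0.4]
grip_width: 0.4
```

```bash
python3 cap.py 5 t
```

```text
t 5.75 tcp [531.4 -54.3 132.7] inj [-60.2 -78.9   3.4] F [0.  0.6 0.8] Finj [0.4 0.6 0.7] w 0.5 q [-0.34  0.31  1.84  0.21  0.78 -0.73]
rot needed (rows of 8deg) [ 0.001  0.006 -0.006]
```

View pics/side5.png

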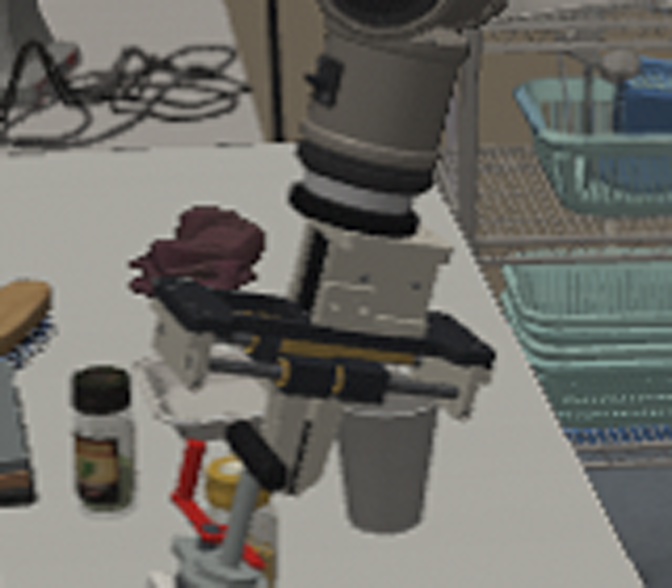

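View pics/top5.png

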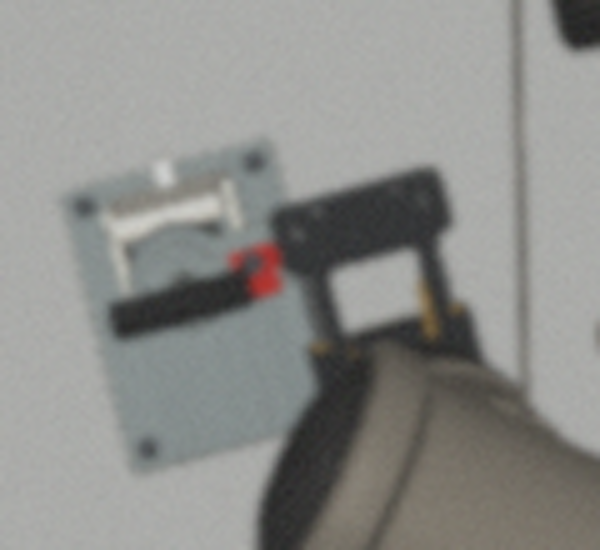

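>>> carry_out:
  xyz:
    - [0,0.2,-0.13]
    - [0,0.2,0]
    - [0,0.15,0]
    - [0.02,0.15,0]
    - [0.02,0.12,0]
    - [0.02,0.12,0]
    - [0.02,0.1,0]
    - [0,0,0]
  dr:
    - [0,0,0]
    - [0,0,0]
    - [0,0,0]
    - [0,0,0]
    - [0,0,0]
    - [0,0,0]
    - [0,0,0]
    - [0,0,0]

```text
time: 6.75
tool_pos: [586.6, -34.3, 155.8]
tcp_rot: [2.88, 0.0, 1.832]
contact_force: [-1.0, 0.2, -0.4]
grip_width: 0.5
```

```bash
python3 cap.py 6 t
```

```text
t 6.85 tcp [586.5 -34.6 155.9] inj [  2.1 -74.1  10.8] F [ 0.  -0.8 -0.4] Finj [-0.3 -0.7 -0.3] w 0.5 q [-0.26  0.37  1.67  0.17  0.88 -0.62]
rot needed (rows of 8deg) [-0.     0.005 -0.007]
```

View pics/side6.png

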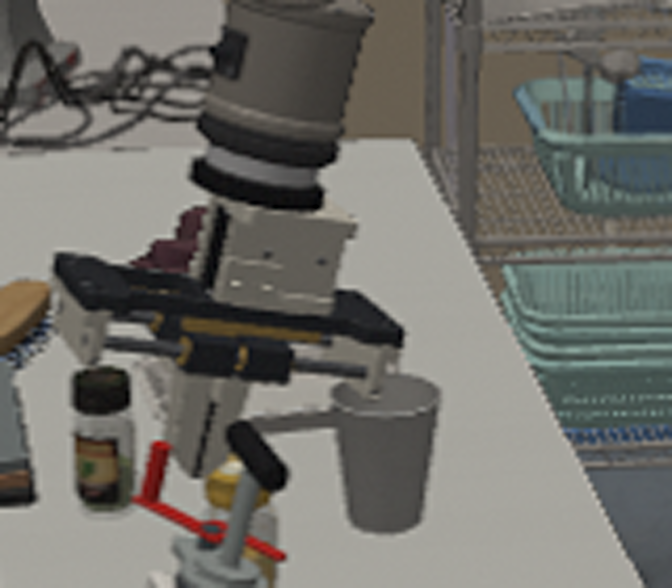

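View pics/top6.png

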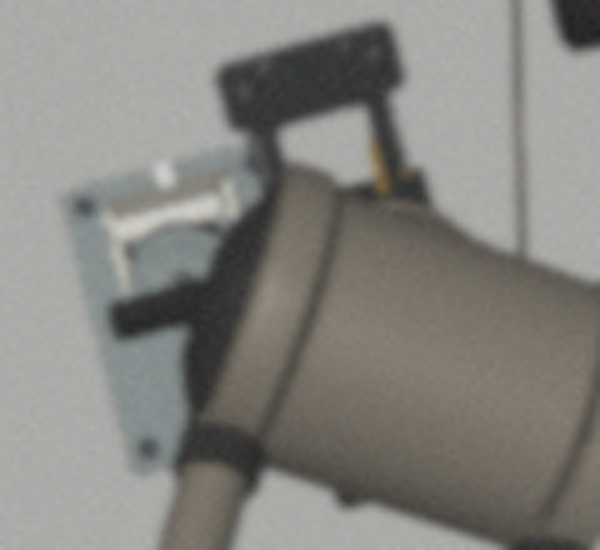

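>>> carry_out:
  xyz:
    - [0.03,0.1,0]
    - [0.03,0.1,0]
    - [0,0,0]
    - [0,-0.3,0]
    - [0,-0.3,-0.2]
    - [-0.1,0,-0.8]
    - [0,0,-0.8]
    - [0,0,0]
  dr:
    - [0,0,0]
    - [0,0,0]
    - [0,0,0]
    - [0,0,0]
    - [0,0,0]
    - [0,0,0]
    - [0,0,0]
    - [0,0,0]

```text
time: 7.85
tool_pos: [539.6, -51.1, 258.7]
tcp_rot: [2.872, 0.006, 1.831]
contact_force: [0.1, 0.3, 0.2]
grip_width: 0.5
```

>>> carry_out:
  xyz:
    - [0,0,-0.3]
    - [0,0,0]
    - [0,0,0]
  dr:
    - [0,0,0]
    - [0,0,0]
    - [0,0,0]
  gripper: 0.2

```text
time: 8.22
tool_pos: [532.9, -51.1, 270.2]
tcp_rot: [2.881, -0.001, 1.832]
contact_force: [-0.2, 0.3, 1.2]
grip_width: 26.0
```

```bash
python3 cap.py 7 t
```

```text
t 8.32 tcp [532.8 -51.1 270.2] inj [-22.5 -76.2 135.6] F [-0.1 -0.  -0.9] Finj [-0.3 -0.  -0.9] w 33.7 q [-0.33  0.18  1.61  0.16  1.14 -0.64]
rot needed (rows of 8deg) [-0.014 -0.004 -0.008]
```

View pics/side7.png

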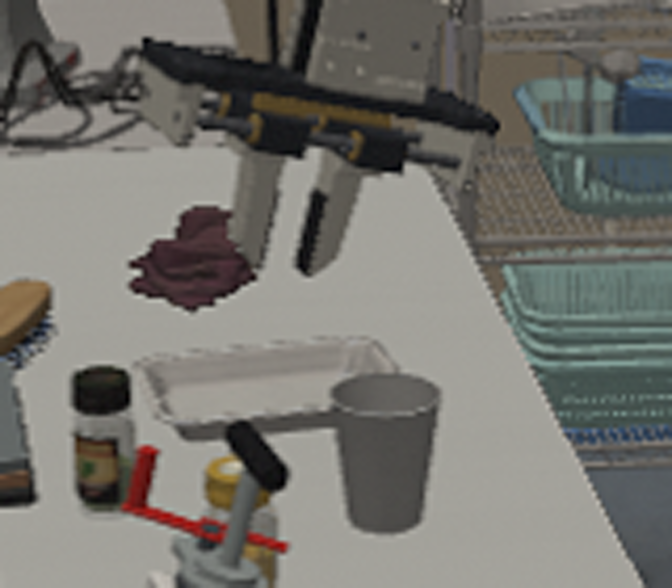

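View pics/top7.png

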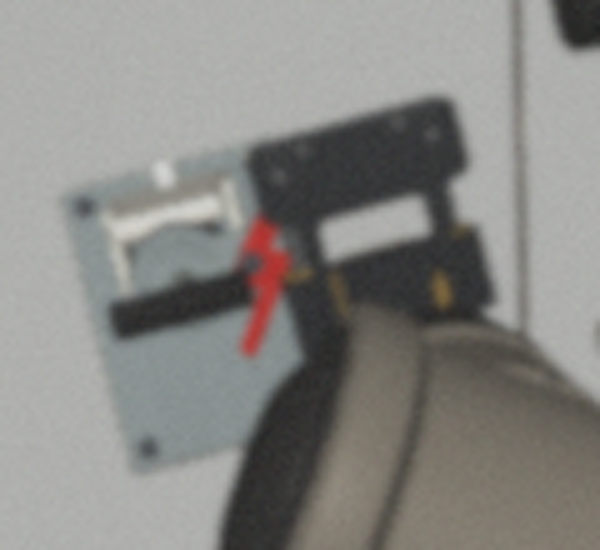

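>>> carry_out:
  xyz:
    - [0.32,0.1,0]
    - [0.32,0.1,0]
    - [0.32,0.1,0]
    - [0.31,0.07,0.2]
    - [0,0,0.23]
    - [0,0,0]
    - [0,0,0]
  dr:
    - [0,0,0]
    - [0,0,0]
    - [0,0,0]
    - [0,0,0]
    - [0,0,0]
    - [0,0,0]
    - [0,0,0]

```text
time: 9.2
tool_pos: [540.7, 28.9, 252.0]
tcp_rot: [2.881, 0.0, 1.831]
contact_force: [0.4, -0.2, -0.2]
grip_width: 55.0
```

```bash
python3 cap.py 8 t
```

```text
t 9.3 tcp [540.7  29.  252.4] inj [  0.3  -0.9 111.1] F [-0.9 -0.2 -0.2] Finj [-0.9  0.1  0. ] w 55.1 q [-0.15  0.19  1.64  0.12  1.07 -0.46]
rot needed (rows of 8deg) [-0.002  0.006 -0.013]
```

View pics/side8.png

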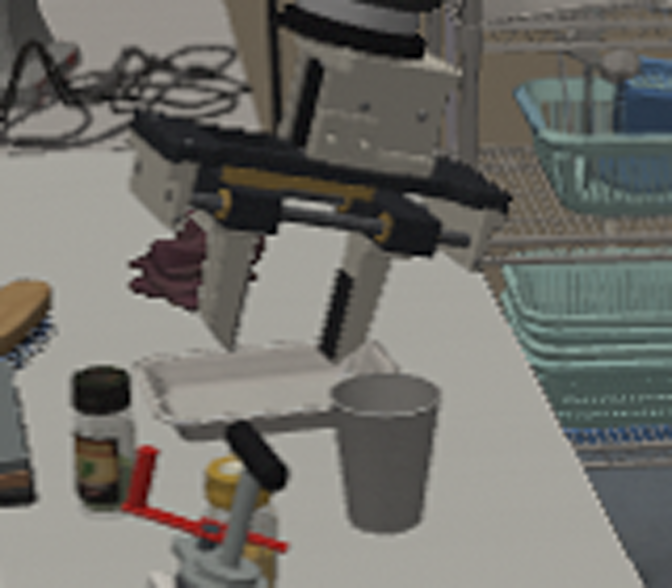

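View pics/top8.png

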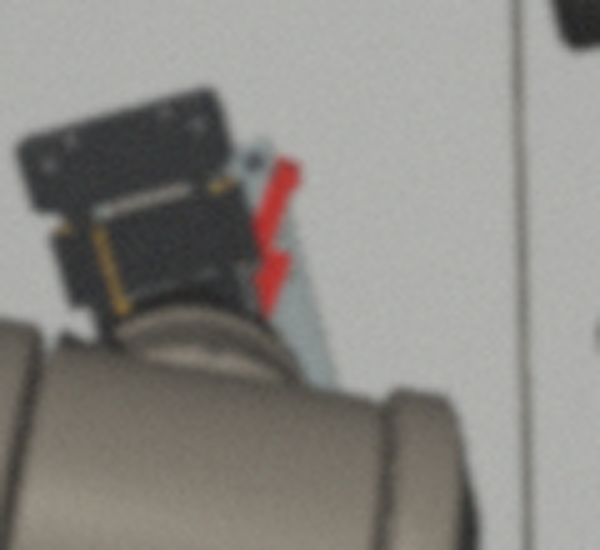

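>>> carry_out:
  xyz:
    - [0,0,0.22]
    - [0,0,0.22]
    - [0,0,0.22]
    - [0,0,0]
    - [0,0,0]
  dr:
    - [0,0,0]
    - [0,0,0]
    - [0,0,0]
    - [0,0,0]
    - [0,0,0]

```text
time: 9.93
tool_pos: [550.6, 32.3, 213.9]
tcp_rot: [2.88, 0.0, 1.832]
contact_force: [0.2, 0.0, -0.5]
grip_width: 55.1
```

```bash
python3 cap.py 9
```

```text
t 9.97 tcp [550.6  32.3 214.2] inj [ 0.5 -0.2 71.5] F [ 0.5  1.  -0.1] Finj [ 0.7  0.8 -0.2] w 55.1 q [-0.14  0.24  1.69  0.12  0.98 -0.46]
rot needed (rows of 8deg) [-0.001  0.004 -0.006]
```

View pics/side9.png

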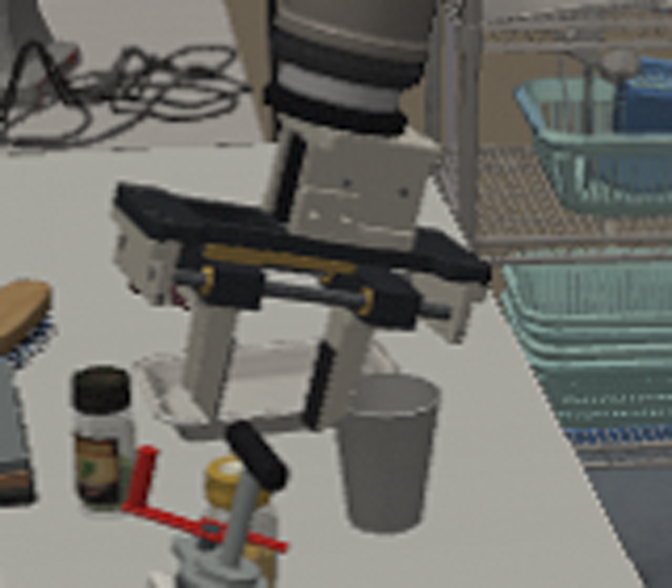

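>>> carry_out:
  xyz:
    - [0,0,0.22]
    - [0,0,0.22]
    - [0,0,0.2]
    - [0,0,0]
    - [0,0,0]
  dr:
    - [0,0,0]
    - [0,0,0]
    - [0,0,0]
    - [0,0,0]
    - [0,0,0]

```text
time: 10.6
tool_pos: [560.1, 34.8, 176.8]
tcp_rot: [2.88, 0.0, 1.832]
contact_force: [-0.9, -0.3, -0.1]
grip_width: 55.3
```

```bash
python3 cap.py 10
```

```text
t 10.65 tcp [560.2  34.8 177.1] inj [ 0.4 -0.3 33.1] F [-0.1  0.3 -0.4] Finj [-0.1  0.3 -0.4] w 55.1 q [-0.13  0.3   1.72  0.13  0.89 -0.47]
rot needed (rows of 8deg) [-0.001  0.004 -0.007]
```

View pics/side10.png

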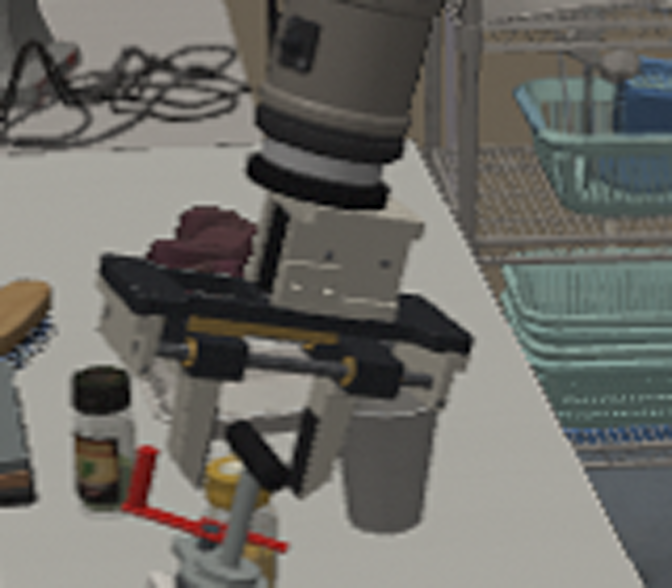

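>>> carry_out:
  xyz:
    - [0,0,0]
    - [0,0,0]
    - [0,0,0]
    - [0,0,0]
  dr:
    - [0,0,0]
    - [0,0,0]
    - [0,0,0]
    - [0,0,0]
  gripper: -0.45

```text
time: 11.15
tool_pos: [560.0, 34.8, 176.8]
tcp_rot: [2.88, 0.0, 1.831]
contact_force: [0.4, -0.0, 1.9]
grip_width: 26.1
```

```bash
sed -i "s/(265,80,425,220),4.2/(280,150,360,220),8/" cap.py; python3 cap.py 11
```

```text
t 11.2 tcp [560.   34.8 176.8] inj [ 0.2 -0.2 32.9] F [-0.7  0.3 -0.1] Finj [-0.7  0.5  0.1] w 25.4 q [-0.13  0.3   1.72  0.13  0.89 -0.47]
rot needed (rows of 8deg) [-0.004  0.003 -0.008]
```

View pics/side11.png

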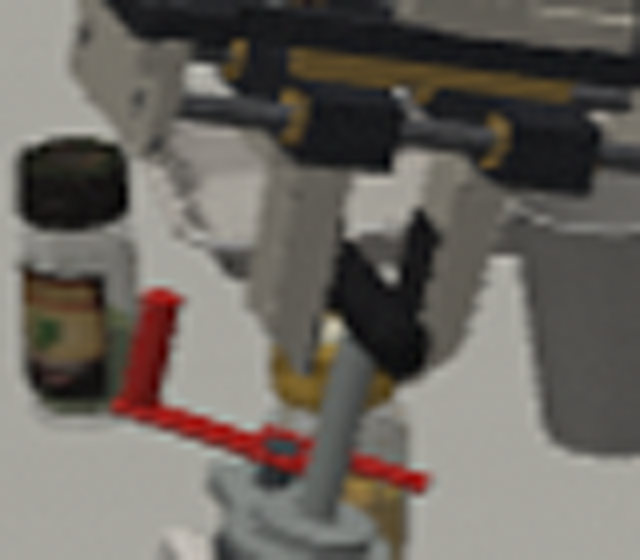

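>>> carry_out:
  xyz:
    - [0,0,0]
    - [0,0,0]
    - [0,0,0]
    - [0,0,0]
  dr:
    - [0,0,0]
    - [0,0,0]
    - [0,0,0]
    - [0,0,0]
  gripper: -1

```text
time: 11.7
tool_pos: [559.9, 34.8, 176.7]
tcp_rot: [2.881, 0.0, 1.832]
contact_force: [-0.0, -0.9, 0.0]
grip_width: 17.3
```

```bash
python3 st.py; python3 -c "
from plant import get_obs
print(get_obs()['moment'])"
```

```text
t 11.7 tcp [559.9  34.8 176.7] inj [ 0.1 -0.2 32.8] F [-0.  -0.9  0. ] Finj [-0.3 -0.8  0.1] w 17.3 q [-0.13  0.3   1.72  0.13  0.89 -0.47]
rot needed (rows of 8deg) [-0.006  0.002 -0.007]
[-0.10923877  0.11593875  0.01022662]
```

>>> carry_out:
  xyz:
    - [0,0,-0.06]
    - [0,0,-0.1]
    - [0,0,-0.1]
    - [0,0,0]
  dr:
    - [0,0,0]
    - [0,0,0]
    - [0,0,0]
    - [0,0,0]

```text
time: 12.2
tool_pos: [556.3, 33.7, 192.6]
tcp_rot: [2.879, 0.001, 1.831]
contact_force: [-0.5, -0.3, -2.6]
grip_width: 17.1
```

```bash
python3 cap.py 12
```

```text
t 12.25 tcp [556.1  33.7 192.2] inj [ 0.3 -0.2 48.8] F [ 1.3 -0.5 -2.6] Finj [ 0.4 -0.8 -2.8] w 16.9 q [-0.14  0.27  1.71  0.13  0.92 -0.46]
rot needed (rows of 8deg) [-0.001  0.004 -0.007]
```

View pics/side12.png

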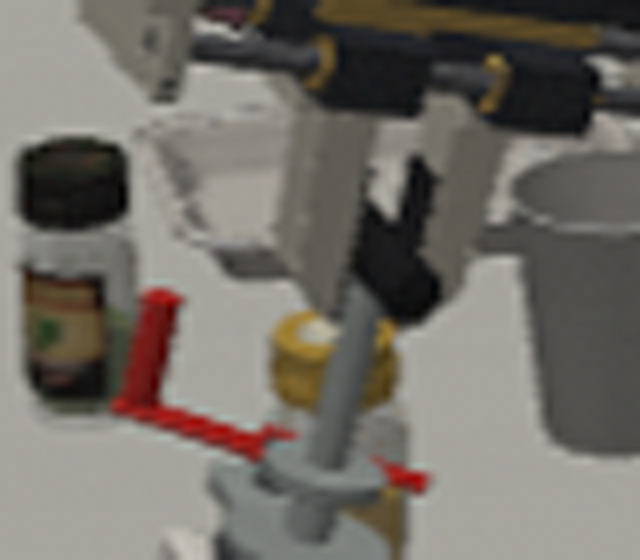

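>>> carry_out:
  xyz:
    - [0,0,-0.1]
    - [0,0,-0.12]
    - [0,0,-0.12]
    - [0,0,-0.12]
    - [0,0,-0.07]
    - [0,0,0]
    - [0,0,0]
  dr:
    - [0,0,0]
    - [0,0,0]
    - [0,0,0]
    - [0,0,0]
    - [0,0,0]
    - [0,0,0]
    - [0,0,0]

```text
time: 13.12
tool_pos: [548.0, 31.7, 222.3]
tcp_rot: [2.881, -0.0, 1.831]
contact_force: [0.9, -1.1, -1.0]
grip_width: 16.8
```

```bash
python3 cap.py 13
```

```text
t 13.18 tcp [548.   31.7 222.2] inj [-0.  -0.1 80. ] F [ 0.5 -0.6 -3. ] Finj [-0.4 -0.7 -3. ] w 17.1 q [-0.15  0.23  1.68  0.12  1.   -0.46]
rot needed (rows of 8deg) [-0.009  0.001 -0.008]
```

View pics/side13.png

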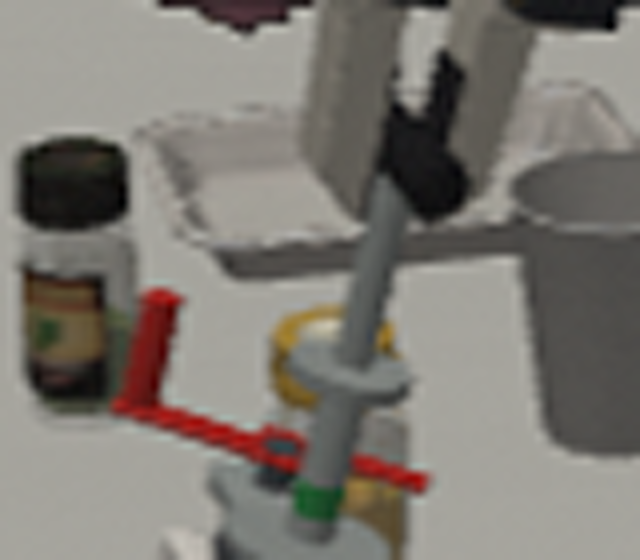

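>>> carry_out:
  xyz:
    - [0,0,-0.04]
    - [0,0,0]
    - [0,0,0]
    - [0,0,0]
    - [0,0,0]
  dr:
    - [0,0,0]
    - [0,0,0]
    - [0,0,0]
    - [0,0,0]
    - [0,0,0]

```text
time: 13.8
tool_pos: [547.5, 31.5, 224.8]
tcp_rot: [2.881, 0.0, 1.831]
contact_force: [1.2, -0.0, -2.6]
grip_width: 16.9
```

```bash
python3 cap.py 14 t; python3 -c "
import cv2,pickle,numpy as np
c=pickle.load(open('top14.pkl','rb'))['image'];cv2.imwrite('pics/topfull.png',c)"
```

```text
t 13.9 tcp [547.5  31.5 224.8] inj [ 0.1 -0.2 82.6] F [-0.6 -0.  -1.8] Finj [-1.   0.1 -1.6] w 17.1 q [-0.15  0.23  1.67  0.12  1.   -0.46]
rot needed (rows of 8deg) [-0.006  0.002 -0.007]
```

View pics/side14.png

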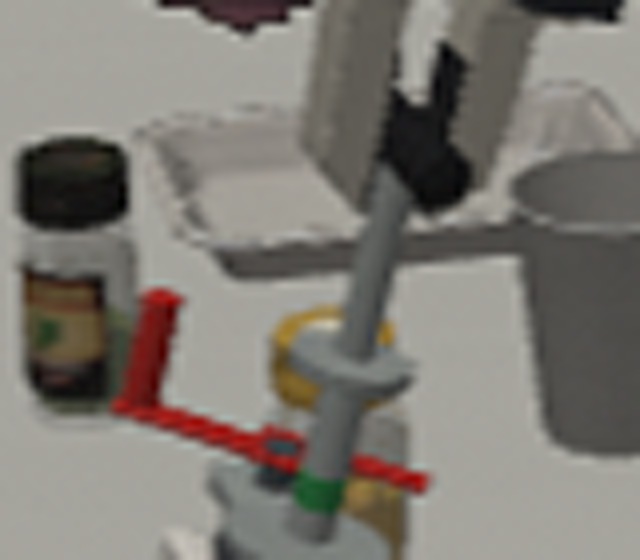

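View pics/topfull.png

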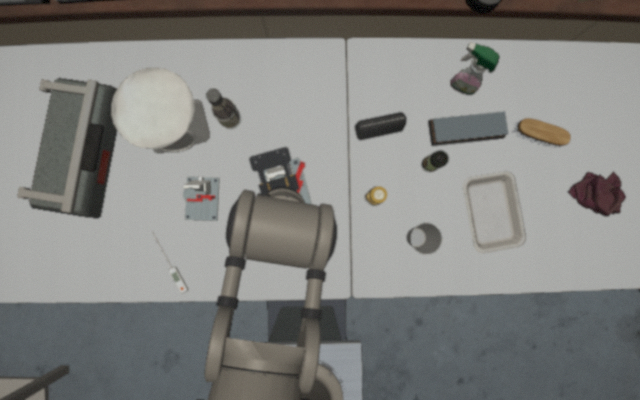

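The green band is fully out, with bare steel below it (crop rows 505–540). No red shows, the jars and cup haven't moved, and the grip is steady, so I'm handing it in.

```bash
python3 -c "
from plant import close_job
print(close_job())"
```

```text
the job is handed in; nothing more can be done
None
```

The catch is off the collar, and the plunger is drawn out about 50 mm and held in the gripper. I handed the job in at about 14 s of the 42 s allowed.

- **Catch and draw:** I pushed the red knob to about 1 rad with the closed fingers. I then gripped the crossbar with the tool in line with the leaning barrel. I drew the plunger straight along the bore by 49.8 mm, going by the reported positions. The readings I took while drawing showed no more than 3 N along the bore and about 1 N sideways.
- **Last checks:** The final side view shows the whole green band above the cap, with bare rod below it and no red band. The grip is steady at about 17 mm, and the catch is still clear. The two jars and the cup are where they stood.
- **One disagreement:** In the side pictures the fingertips sat about 40 mm further back along the tool than the reported tool position implied. I went by the pictures for depth and used the reported position only for how far to move. The grasp bore this out: at the depth the reported position called for, the fingers had not reached the bar; 38 mm further on they closed on it.
- **Smaller disagreement:** The two cameras differed by up to about 10 mm on the plate's position. This did not affect the grasp.

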